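Hold a jar lid down in the lid press

TASK

Stand the shortest jar on the lid press, up against its V-shaped stop, and let go of it. Then push the press's sprung lever down until the lever is level, so that its sprung foot bears on the jar's lid, and finish while still holding the lever level; leave the other jars and dishes standing where they are.

Things in the scene. Friction and masses are not known exactly. Their poses are not given: they have to be found in the camera images.
- jar_center (a point): centre, half-way up, of the shortest closed glass jar: a plain upright cylinder 60 mm in diameter and 75 mm tall overall; the glass is 57 mm high with a 58 mm metal lid above it, fixed. About 0.2 to 0.3 kg. It stands on the work surface among taller jars.
- press: fixed steel lid press, placed and turned differently each time; origin on the work surface under the axis of the jar's place, z up. Base plate 110 mm in x, y from -195 to +65 mm, top 12 mm above the work surface. On the plate, on the -y side of the jar's place, a V stop of two bars 14 mm high and 46 mm long, opening to +y: a 60 mm jar slid along -y against both bars is in place.
- nest (a point): point on the top of the press's base plate (12 mm above the work surface) where the axis of a jar that touches both bars of the V stop lies; axes as the press
- lever (a joint): lever angle (rad): 0 raised, 80 degrees above level, where a spring keeps it; grows as it is pushed down; 1.396 exactly level; 1.60 end of range. Bar 10 mm thick, 20 mm wide, from its hinge over the jar towards press +y, ending 215 mm from the hinge in a black paddle 42 mm square. Push at the paddle: 2 to 6 N, with the foot on the jar 6 to 14 N. Foot meets the lid about 0.09 rad before level.
- paddle (a point): centre of the paddle's upper face (the face to push; it looks up when the lever is level, and towards the hinge side, press -y, when the lever is raised), 195 mm from the hinge axis and 5 mm off the lever's mid-plane. Own y axis along the lever away from the hinge, z out of the upper face.
- hinge (a point): middle of the lever's hinge axis, 160 mm to press -y of the jar's place and 127 mm above the work surface, between two cheeks 145 mm high; the hinge pin lies along press x; axes as the press
- foot: sprung foot under the lever, 160 mm from the hinge: smooth plastic disc 32 mm in diameter, 6 mm thick; origin at the centre of its face, 54 mm from the lever's mid-plane when free, z back to the lever. It yields up to 25 mm; about 14 mm (7 N) when the lever is level on the jar's lid.
- caddy: upright white plastic jar caddy, fixed, 110 mm (x) by 220 mm (y) by 75 mm tall, two open bays, its handle folded down on its -x side; origin under its centre
- jar_mid: closed glass jar with metal lid, 60 mm diameter, 110 mm tall, loose bystander; origin at the centre of its underside
- jar_tall: closed glass jar with metal lid, 66 mm diameter, 140 mm tall, loose bystander; origin at the centre of its underside
- jar_caddy: closed glass jar with metal lid, 66 mm diameter, 130 mm tall, standing in one bay of the caddy, bystander; origin at the centre of its underside
- cup: stainless steel cup, 72 mm rim diameter, 85 mm tall, loose bystander; origin at the centre of its underside
- dish: blue ceramic dish, 130 mm diameter, 35 mm tall, loose bystander; origin at the centre of its underside
- spoon_rest: flat wooden spoon rest, about 232 mm long (105 mm to its local -x, 127 mm to its +x, where it widens to a round of 84 mm), 14 mm thick, loose bystander; origin on its underside
Not all that is in view belongs to the job. What is shaped like the part that bears jar_center but blue is not meant.

How it is judged (in metres and radians):
On the way, in this order (a step that is already met when the one before it is completed fails the run):
1. the shortest jar stands upright on the press against the V stop, let go, with the lever still up (horizontal distance between jar_center and nest below 0.008 m and z of jar_center in the frame of nest between 0.03 and 0.043 m and angle between jar_center's own z axis and vertical below 0.08 rad and contact force between the fingers and jar below 0.3 N and value of joint lever below 0.6 rad), for 0.2 s.
2. the lever is pressed level with its foot on the jar's lid (value of joint lever between 1.336 and 1.456 rad and contact force between foot and jar above 2 N), for 0.3 s.
At the end, for the whole second after the job is handed in: The robot still holds the lever level (within 0.06 rad, 3.4 degrees) and still; the foot presses on the short jar's lid with more than 2 N; the jar stands upright on the press's plate, its axis within 8 mm of the place against the V stop, and is not touched by the fingers (all of step 2 and horizontal distance between jar_center and nest below 0.008 m and z of jar_center in the frame of nest between 0.03 and 0.043 m and angle between jar_center's own z axis and vertical below 0.08 rad and velocity of joint lever between -0.1 and 0.1 rad/s and contact force between the fingers and jar below 0.3 N and contact force between any of the fingers, the arm and press above 1.5 N); the arm keeps its last pose, push and grip.
It fails at once if the short jar is tipped over (angle between jar_center's own z axis and vertical above 0.6 rad).
It fails at once if a bystander is pushed more than 40 mm or knocked over (distance of any of jar_mid, jar_tall, jar_caddy, cup, dish, spoon_rest from where it was at the start of the episode above 0.04 m or angle between any of jar_mid, jar_tall, jar_caddy, cup, dish, spoon_rest's own z axis and vertical above 0.5 rad).
It also fails if it takes over 59 s, if anything falls off the work surface, if the arm or the gripper's body presses on something with over 40 N, if the wrist force passes 120 N, or if a joint passes its speed limit or range.

ROBOT

A 6-joint arm with a two-finger parallel gripper is mounted at the origin on the work surface. World frame = base frame: x ahead of the robot, y to its left, z up, the work surface at z = 0. Lengths are in m, angles in degrees, forces in N, time in s.
With the tool pointing down it reaches from about 0.275 to 0.725 m from the base axis. Payload 15.9 kg.
Tool frame: the origin (TCP) lies between the finger pads; the fingertips stand 8 mm ahead of it and the grasp point (between the pads) lies 11 mm behind it; y points along the fingers, x is the direction in which the jaws open and shut, and the axes are right-handed (so a half turn about y gives the same grasp; the last joint's range is limited). The gripper opens to 85 mm and grips with 20 to 120 N. Pads are 22 mm wide; open, the fingers measure 114 mm over their backs; the gripper's body (76 mm by 85 mm) begins 54 mm behind the grasp point. The pads swing forward as they close: fully open they stand 13 mm farther back than shut.
Start: joints at [63.025, 12.198, -1.971, 75.831, 0, 90], TCP at [0.227, 0.446, 0.239] pointing down, gripper open.
Joint ranges: [-170.91, 170.91], [-42.67, 98.43], [-65.05, 77.54], [-120.47, 116.71], [-90, 82.35], [-180, 180]. Speed limits (degrees/s): [108.29, 108.29, 136.94, 147.25, 180, 180].

INTERFACE

Orientations are given as a 3x3 rotation matrix whose columns are the frame's x, y, z axes.
In Python, from bench import monitor, optics, sign_off gives the robot as it stands. The module is installed in compiled form; this text tells all that it offers.
- The arm moves only by the tool apply_moves, never from a script. Its argument "commands" is a list of rows, each a list of 3 entries, a list of its own where there are three numbers: the gripper's target within -1 to 1 (fully open at 1, half-way at 0, shut at -1), then the shift along the tool's x, y, z in units of 1 m (1.0 is 1 m), then the turn, a rotation vector about the tool's x, y, z in units of 2 pi rad (1.0 is 2 pi rad). In form: [[fingers, [tx, ty, tz], [rx, ry, rz]], ...]. A call has 1 to 5 rows; each row shifts and turns the commanded pose from where the row before left it, along the tool's axes as they then stand; what a row does not reach is not made up. A row lasts 1/10 s, in which the tool goes at most 50 mm and 8.59 degrees, less where a joint would pass 70% of its speed; a pose out of reach is approached as far as the arm can. A call with a number of a shift or a turn outside -1 to 1 is refused whole. A call with a gripper value outside its range is refused whole. The fingers move at their own pace and stop on an object; "newtons" is the grip in N (left out, the last holds). Time passes only in rows, so rows that do not move let the fingers close. It gives the time, the measured TCP pose, the force and the opening at its end, in the units of the state.
- monitor.sense(): the state, without advancing time (a new reading comes with each control period).
- optics.grab_frame(name): name is "scene" or "top"; returns (picture, depth): 480x640x3 uint8, red, green, blue; 480x640 float32, m along the optical axis (not along the pixel's ray), 0 where there is no reading.
- optics.camera_model(name): a dict with "mtx" (3x3 intrinsics, pixels), "pose" (4x4, takes a point from camera to world coordinates). Camera axes: x right, y down, z forward; pixel columns grow to the right and rows downward; lengths in m; the calibration is good to about 2 mm. A picture is of the moment at which its call begins. camera_model takes no time and is no camera call.
- sign_off(): hands the job in, once; it reports no verdict.
The state is a dict: "t": time; "qpos": joint angles; "joint_velocities": joint speeds; "joint_efforts": joint torques, N m; "tool_pos": TCP position; "tcp_rot": TCP orientation; "force": force on the tool from outside, world axes, zero at the start; "wrist_torque": the same for the moment, N m; "opening": opening from 0.0 (shut) to 1.0 (fully open).
Only numpy, scipy, OpenCV 4.12 (cv2) and the standard library are available. Lean on these libraries where they do the work, as an engineer would, in place of code of your own. Each camera call takes 0.05 s, during which the arm holds its last target.

## Working session

There is one attempt and no reset: what is moved stays moved. The work goes in short steps, Python scripts to look and compute and a tool call to move; the robot and the scene stay as the last step left them, time stands still between calls to the robot, and variables do not carry over. Pictures are saved under pics/ and viewed, and the job is handed in when it is done.

Besides the shell and the picture viewer there is one more tool, called after "Call:" by a JSON object that holds its "name" and its "arguments", one argument or row to a line. apply_moves: Moves the arm, as the interface text tells. Shifts and turns lie within -1 to 1; 1 stands for 1 m of shift or 2 pi rad of turn. Its arguments: {"type":"object","properties":{"commands":{"type":"array"},"newtons":{"type":"number"}},"required":["commands"]}

```bash
mkdir -p pics; ls; python3 - <<'E'
from bench import monitor, optics
import cv2, numpy as np
np.set_printoptions(precision=4,suppress=True)
print(monitor.sense())
for n in ("scene","top"):
    im,d=optics.grab_frame(n); cv2.imwrite(f"pics/{n}0.png",im[:,:,::-1]); np.savez(f"pics/{n}0.npz",im=im,d=d)
    c=optics.camera_model(n); print(n,c["mtx"],c["pose"])
E
```

```text
pics
{'t': 0.0, 'qpos': array([63.026 , 12.225 , -2.0098, 75.8297, -0.001 , 89.9991]), 'joint_velocities': array([ 0.0036, -0.0526, -0.0022,  0.0186,  0.0218,  0.0744]), 'joint_efforts': array([ -0.0024, -68.6169,  48.7117,   0.0175,  -0.    ,   0.    ]), 'tool_pos': array([0.2266, 0.4453, 0.2388]), 'tcp_rot': array([[ 0.4536, -0.0005, -0.8912],
       [ 0.8912, -0.001 ,  0.4536],
       [-0.0011, -1.    , -0.    ]]), 'force': array([-0.8533, -0.2735, -0.0604]), 'wrist_torque': array([-0.0257, -0.0204, -0.0005]), 'opening': 0.9997609067224869}
scene [[542.0633   0.     315.1832]
 [  0.     542.0633 244.9589]
 [  0.       0.       1.    ]] [[-0.8399  0.3552 -0.4104  1.0551]
 [ 0.5427  0.5411 -0.6424  0.927 ]
 [-0.0061 -0.7623 -0.6472  1.0551]
 [ 0.      0.      0.      1.    ]]
top [[622.8978   0.     317.2808]
 [  0.     622.8978 244.2797]
 [  0.       0.       1.    ]] [[-0.0028 -0.9894  0.1454  0.3083]
 [-0.9999  0.0043  0.0097  0.0703]
 [-0.0103 -0.1453 -0.9893  1.7226]
 [ 0.      0.      0.      1.    ]]
```

View pics/scene0.png

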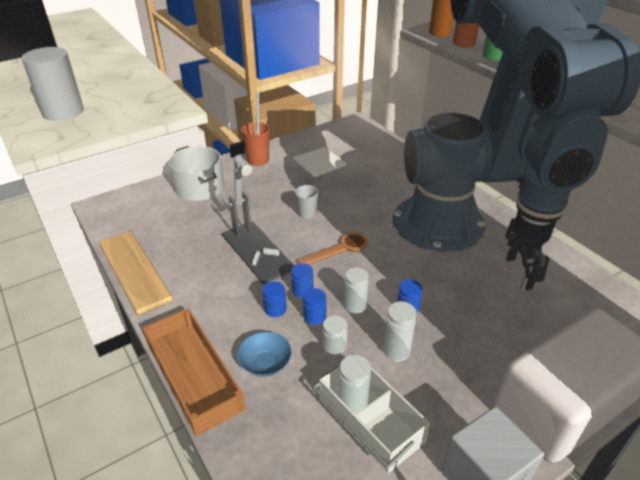

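View pics/top0.png

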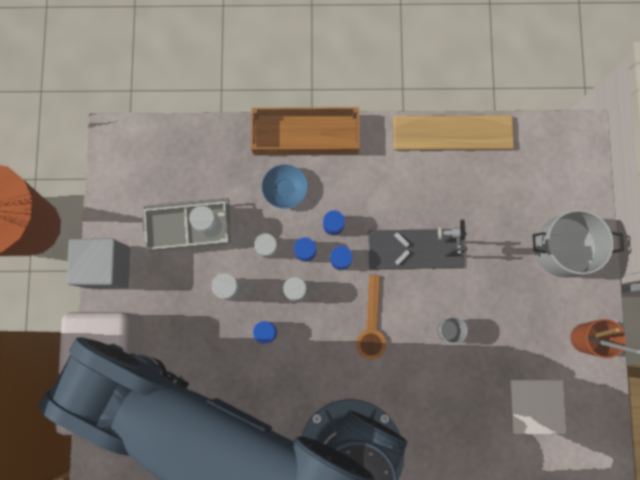

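```bash
cat > h.py <<'E'
import numpy as np, cv2
from bench import monitor, optics
np.set_printoptions(precision=4,suppress=True)
def load(n): 
    z=np.load(f"pics/{n}.npz"); return z["im"],z["d"]
def cloud(n,d):
    c=optics.camera_model(n); K=c["mtx"];T=c["pose"]
    v,u=np.mgrid[:480,:640]
    P=np.stack([(u-K[0,2])/K[0,0]*d,(v-K[1,2])/K[1,1]*d,d],-1)@T[:3,:3].T+T[:3,3]
    P[d==0]=np.nan
    return P
E
python3 - <<'E'
from h import *
im,d=load("top0"); P=cloud("top",d)
cr=im[170:350,190:490]; cv2.imwrite("pics/topcrop.png",cv2.resize(cr,(780,468),interpolation=cv2.INTER_CUBIC)[:,:,::-1])
im2,d2=load("scene0"); Q=cloud("scene",d2)
cr=im2[130:300,200:300]; cv2.imwrite("pics/scpress.png",cv2.resize(cr,(350,595),interpolation=cv2.INTER_CUBIC)[:,:,::-1])
cr=im2[250:400,220:440]; cv2.imwrite("pics/scjars.png",cv2.resize(cr,(792,540),interpolation=cv2.INTER_CUBIC)[:,:,::-1])
for p in [(265,244),(294,289),(224,286),(285,186),(334,222),(305,249),(341,257),(264,332),(202,218),(371,250),(460,250),(453,330),(371,345)]:
    print("top",p,P[p[1],p[0]])
for p in [(335,323),(357,275),(400,312),(302,270),(275,288),(315,295),(265,262)]: print("scene",p,Q[p[1],p[0]])
# jar lid height cluster
for nm,C in(("top",P),("scene",Q)):
    c0=P[244,265]
    m=(np.abs(C[...,2]-0.075)<0.008)&(np.hypot(C[...,0]-c0[0],C[...,1]-c0[1])<0.05)
    q=C[m]; print(nm,len(q),q.mean(0),q.min(0),q.max(0),cv2.minEnclosingCircle(q[:,:2].astype(np.float32)))
E
```

```text
top (265, 244) [0.5521 0.2266 0.0733]
top (294, 289) [0.429  0.1471 0.103 ]
top (224, 286) [0.4349 0.3244 0.1359]
top (285, 186) [0.7277 0.178  0.0051]
top (334, 222) [0.6109 0.0414 0.0741]
top (305, 249) [0.5378 0.1193 0.0752]
top (341, 257) [0.5154 0.0235 0.0792]
top (264, 332) [0.3187 0.2274 0.0685]
top (202, 218) [0.6116 0.3848 0.1367]
top (371, 250) [ 0.5434 -0.0619  0.0092]
top (460, 250) [ 0.5244 -0.2791  0.1407]
top (453, 330) [ 0.3229 -0.2813  0.0089]
top (371, 345) [ 0.2833 -0.0578  0.0101]
scene (335, 323) [0.549  0.2201 0.0724]
scene (357, 275) [0.4296 0.1434 0.1076]
scene (400, 312) [0.4427 0.3235 0.1418]
scene (302, 270) [0.52   0.0236 0.0777]
scene (275, 288) [0.6128 0.0425 0.0771]
scene (315, 295) [0.5411 0.1196 0.0774]
scene (265, 262) [ 0.5551 -0.124   0.0119]
top 353 [0.5512 0.2263 0.0745] [0.5226 0.1994 0.0671] [0.5797 0.2538 0.0824] ((0.5511358976364136, 0.22558188438415527), 0.029457874596118927)
scene 416 [0.554  0.2287 0.076 ] [0.5235 0.1946 0.0671] [0.5829 0.2554 0.0824] ((0.5533468723297119, 0.22499632835388184), 0.03075329028069973)
```

View pics/topcrop.png

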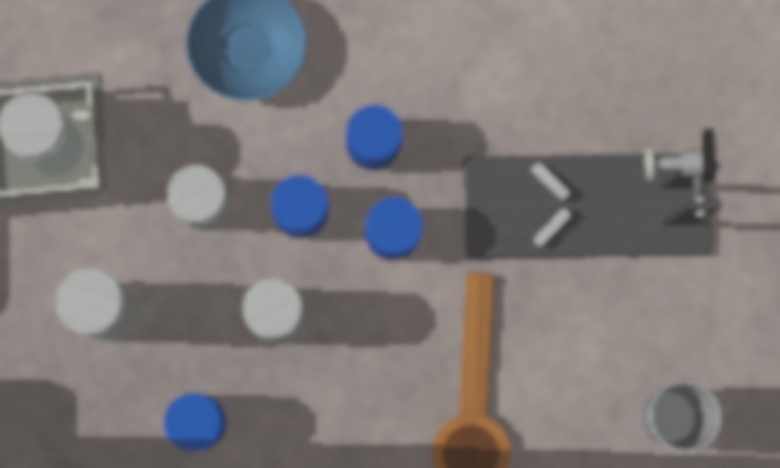

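View pics/scpress.png

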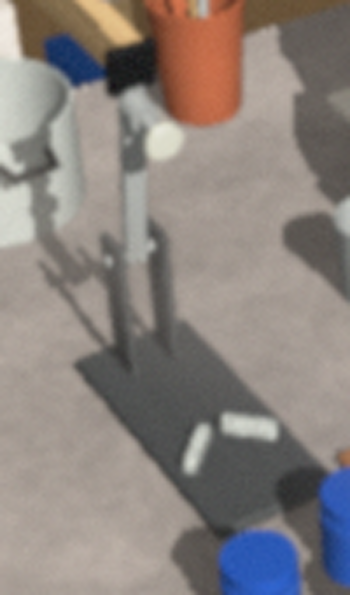

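View pics/scjars.png

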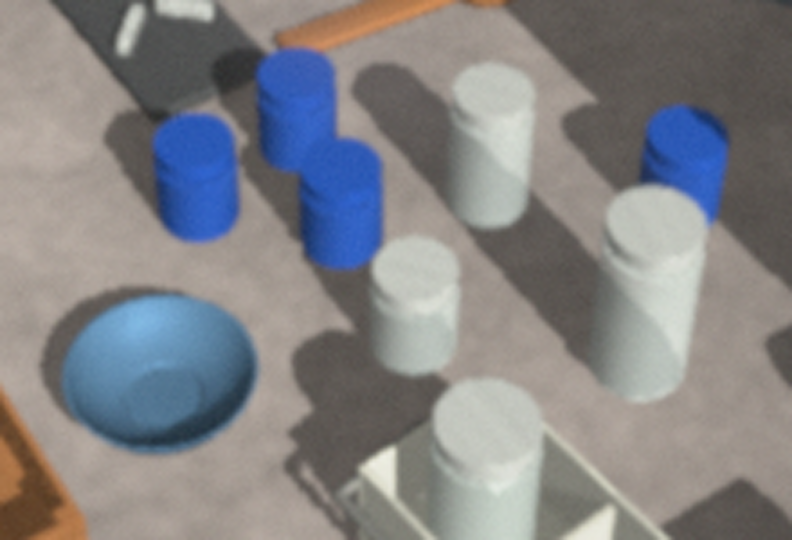

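```bash
python3 - <<'E'
from h import *
def rayz(n,uv,z):
    c=optics.camera_model(n);K=c["mtx"];T=c["pose"]
    uv=np.atleast_2d(uv).astype(float)
    r=np.c_[(uv[:,0]-K[0,2])/K[0,0],(uv[:,1]-K[1,2])/K[1,1],np.ones(len(uv))]@T[:3,:3].T
    o=T[:3,3]; return (o+r*((z-o[2])/r[:,2])[:,None])[:,:2]
for n,f,box in(("top","top0",(360,222,475,280)),("scene","scene0",(215,215,310,290))):
    im,d=load(f); P=cloud(n,d)
    x0,y0,x1,y1=box; sub=im[y0:y1,x0:x1].astype(int)
    mx=sub.max(2); 
    print(n,np.percentile(mx,[5,25,50,75,95]))
    # bright bars
    m=(sub.min(2)>135)&(np.abs(P[y0:y1,x0:x1,2]-0.022)<0.02)
    v,u=np.nonzero(m); 
    num,lab,st,ce=cv2.connectedComponentsWithStats(m.astype(np.uint8))
    for i in range(1,num):
        if st[i,4]<15: continue
        vv,uu=np.nonzero(lab==i); w=rayz(n,np.c_[uu+x0,vv+y0],0.026)
        r=cv2.minAreaRect(w.astype(np.float32)*1000); print("bar",st[i,4],r, P[y0:y1,x0:x1,2][lab==i].mean())
    m=(mx<90)&(P[y0:y1,x0:x1,2]<0.03)
    num,lab,st,ce=cv2.connectedComponentsWithStats(m.astype(np.uint8))
    i=1+np.argmax(st[1:,4]); vv,uu=np.nonzero(lab==i); w=rayz(n,np.c_[uu+x0,vv+y0],0.012)
    print("plate",st[i,4],cv2.minAreaRect(w.astype(np.float32)*1000), w.mean(0))
    out=im[y0:y1,x0:x1].copy(); out[lab==i]=out[lab==i]//2+np.array([120,0,0],np.uint8)
    cv2.imwrite(f"pics/mask_{n}.png",cv2.resize(out,None,fx=6,fy=6,interpolation=cv2.INTER_NEAREST)[:,:,::-1])
E
```

```text
top [ 67.  85.  94. 145. 153.]
bar 65 ((570.6900634765625, -144.18748474121094), (44.629737854003906, 11.856451988220215), 43.86455535888672) 0.023964577911430016
bar 64 ((521.4368896484375, -143.81954956054688), (9.641936302185059, 45.15181350708008), 44.51258850097656) 0.02314113441676673
bar 41 ((473.3127136230469, -320.4176940917969), (30.338197708129883, 29.424488067626953), 43.67275619506836) 0.004721335329143691
plate 2841 ((547.8179321289062, -185.0581512451172), (112.24820709228516, 266.31536865234375), 0.8356454968452454) [ 0.5416 -0.1716]
scene [ 78.  91. 160. 167. 181.]
bar 870 ((610.4679565429688, -212.3154754638672), (341.290771484375, 106.0870590209961), 65.15680694580078) 0.0040781919410197405
bar 28 ((561.6914672851562, -351.9609069824219), (18.01551628112793, 50.78794860839844), 0.10164396464824677) 0.00436219829523402
bar 1017 ((477.2222900390625, -183.68759155273438), (226.4375, 185.33596801757812), 57.6298942565918) 0.004333425311951047
bar 96 ((525.5079956054688, -141.41146850585938), (26.24032974243164, 49.325286865234375), 46.15912628173828) 0.022838919645175686
bar 60 ((574.5084838867188, -141.36709594726562), (56.65043640136719, 13.103983879089355), 47.51842498779297) 0.02551920953545267
plate 1578 ((552.2638549804688, -151.65542602539062), (326.5784912109375, 124.17073822021484), 86.59597778320312) [ 0.561 -0.157]
```

```bash
python3 - <<'E'
from h import *
im,d=load("top0"); cv2.imwrite("pics/tp.png",cv2.resize(im[215:285,355:480],None,fx=6,fy=6,interpolation=cv2.INTER_CUBIC)[:,:,::-1])
im,d=load("scene0"); cv2.imwrite("pics/sp.png",cv2.resize(im[210:290,215:315],None,fx=7,fy=7,interpolation=cv2.INTER_CUBIC)[:,:,::-1])
E
```

```text
(no output)
```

View pics/tp.png

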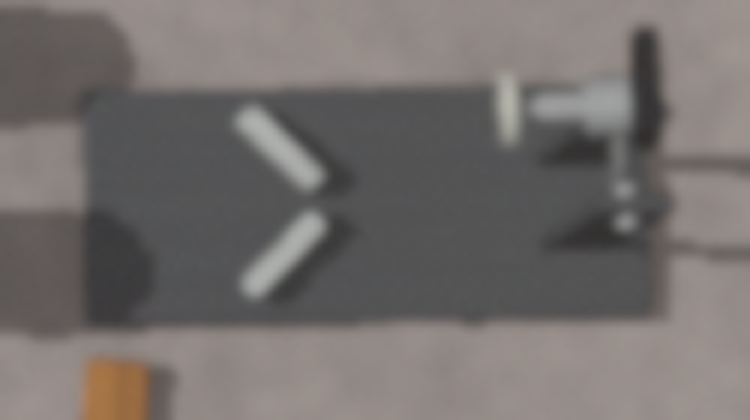

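View pics/sp.png

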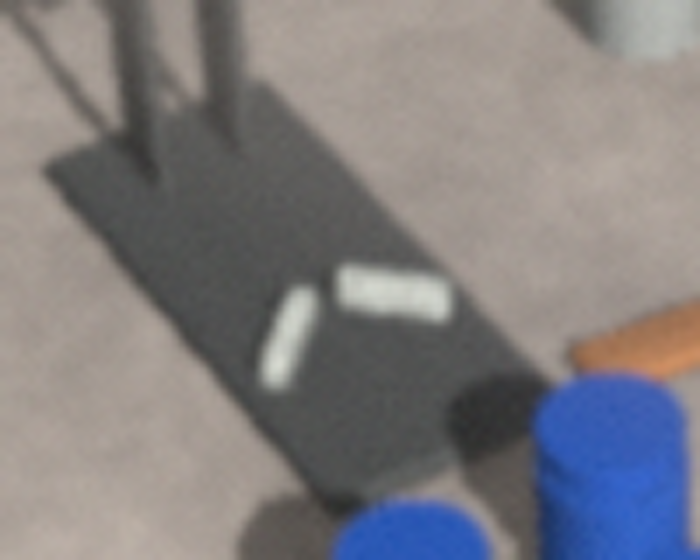

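View pics/mask_top.png

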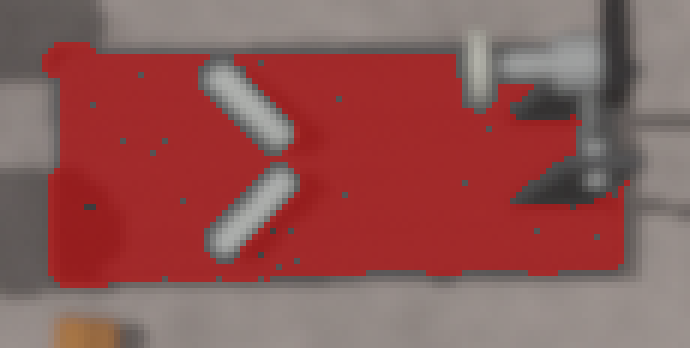

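```bash
cat >> h.py <<'E'
def rayz(n,uv,z):
    c=optics.camera_model(n);K=c["mtx"];T=c["pose"]
    uv=np.atleast_2d(uv).astype(float)
    r=np.c_[(uv[:,0]-K[0,2])/K[0,0],(uv[:,1]-K[1,2])/K[1,1],np.ones(len(uv))]@T[:3,:3].T
    o=T[:3,3]; return (o+r*((z-o[2])/r[:,2])[:,None])[:,:2]
E
python3 - <<'E'
from h import *
o=np.array([355,215])-.4; t=np.array([[85,93],[87,322],[662,317],[120,94],[480,86]])/6+o
print("top corners LT LB RB, topedge pts\n",rayz("top",t,0.012)*1000)
o=np.array([215,210])-.4; s=np.array([[45,160],[262,82],[340,492],[545,375],[100,225],[270,425],[430,240]])/7+o
print("scene farL farR nearL, nearR, leftedge1,2, rightedge\n",rayz("scene",s,0.012)*1000)
sb=np.array([[338,265],[452,285],[300,287],[265,375],[316,296]])/7+o
print("bars tops",rayz("scene",sb,0.026)*1000)
# table-level sanity: depth z of table
for n in("top","scene"):
    im,d=load(n+"0");P=cloud(n,d)
    m=(abs(P[...,0]-.65)<.03)&(abs(P[...,1]+.05)<.03); print(n,"table z",np.median(P[m][:,2]))
    m=(abs(P[...,0]-.545)<.04)&(abs(P[...,1]+.20)<.03); print(n,"plate z",np.median(P[m][:,2]))
    m=(P[...,2]>.15)&(P[...,2]<.4)&(abs(P[...,0]-.545)<.06)&(abs(P[...,1]+.26)<.07)
    q=P[m]; 
    for lo in np.arange(.15,.36,.03):
        k=q[(q[:,2]>=lo)&(q[:,2]<lo+.03)]
        if len(k)>3: print(n,round(lo,3),len(k),np.median(k,0),k.min(0),k.max(0))
E
```

```text
top corners LT LB RB, topedge pts
 [[ 598.978   -56.2893]
 [ 492.2343  -55.6255]
 [ 493.5057 -319.3754]
 [ 598.4337  -72.4997]
 [ 601.4325 -239.2378]]
scene farL farR nearL, nearR, leftedge1,2, rightedge
 [[ 602.6042 -316.1774]
 [ 497.1872 -313.3584]
 [ 594.9832  -61.9281]
 [ 491.7748  -76.4015]
 [ 601.975  -262.8585]
 [ 599.9315 -111.5197]
 [ 488.659  -176.566 ]]
bars tops [[ 536.3866 -168.7788]
 [ 502.9774 -131.6151]
 [ 556.3031 -165.0955]
 [ 593.8529 -124.9161]
 [ 553.4647 -156.4441]]
top table z -0.000351802101185239
top plate z 0.012413518283981961
top 0.15 9 [ 0.5376 -0.272   0.1703] [ 0.537  -0.278   0.1515] [ 0.5393 -0.2662  0.1798]
top 0.18 10 [ 0.5381 -0.267   0.1916] [ 0.5369 -0.2749  0.1812] [ 0.5478 -0.2643  0.2067]
top 0.21 7 [ 0.5371 -0.2608  0.2217] [ 0.5361 -0.2656  0.2111] [ 0.5388 -0.2575  0.2321]
top 0.24 4 [ 0.5384 -0.2549  0.2499] [ 0.537  -0.2574  0.2434] [ 0.5551 -0.201   0.2673]
top 0.27 169 [ 0.5455 -0.2271  0.2872] [ 0.5309 -0.2484  0.2713] [ 0.5589 -0.1975  0.2975]
top 0.3 24 [ 0.5397 -0.2432  0.3153] [ 0.5262 -0.2511  0.301 ] [ 0.5603 -0.2312  0.33  ]
top 0.33 81 [ 0.5449 -0.2435  0.3385] [ 0.5268 -0.2491  0.3302] [ 0.5663 -0.2389  0.3469]
scene table z 0.001830574502822424
scene plate z 0.015462549967571682
scene 0.15 62 [ 0.5512 -0.272   0.1637] [ 0.529  -0.2847  0.1501] [ 0.5729 -0.2657  0.18  ]
scene 0.18 55 [ 0.5506 -0.2655  0.1962] [ 0.5385 -0.273   0.1803] [ 0.5584 -0.2586  0.2095]
scene 0.21 57 [ 0.5501 -0.2607  0.2247] [ 0.5385 -0.2681  0.2107] [ 0.5588 -0.2543  0.2399]
scene 0.24 68 [ 0.552  -0.2544  0.2568] [ 0.5348 -0.2667  0.2405] [ 0.5592 -0.1985  0.2698]
scene 0.27 185 [ 0.5515 -0.2274  0.2871] [ 0.5341 -0.2602  0.2701] [ 0.5626 -0.194   0.3   ]
scene 0.3 128 [ 0.5501 -0.2444  0.3159] [ 0.5289 -0.2594  0.3001] [ 0.5696 -0.2376  0.3297]
scene 0.33 81 [ 0.55   -0.2411  0.3381] [ 0.5272 -0.2491  0.3301] [ 0.5697 -0.2331  0.3438]
```

Call:
{"name": "apply_moves", "arguments": {
  "commands": [
    [1,[0,0,0],[0,0.0219,0]],
    [1,[0,0,0],[0,0.0219,0]],
    [1,[0,0,0],[0,0.0219,0]],
    [1,[0,0,0],[0,0.0219,0]]
  ]
}}

```text
t: 0.5
tool_pos: [0.2267, 0.4454, 0.239]
tcp_rot: [[0.856, -0.0, -0.518], [0.518, -0.001, 0.856], [-0.001, -1.0, -0.0]]
force: [0.2, 0.4, -0.2]
opening: 1.001
```

Call:
{"name": "apply_moves", "arguments": {
  "commands": [
    [1,[0,0,0],[0,0.0219,0]],
    [1,[0,0,0],[0,0.0219,0]],
    [1,[0,0,0],[0,0.0219,0]],
    [1,[0,0,0],[0,0.0219,0]],
    [1,[0,0,0],[0,0,0]]
  ]
}}

```text
t: 1.0
tool_pos: [0.2267, 0.4454, 0.239]
tcp_rot: [[1.0, -0.0, 0.003], [-0.003, -0.001, 1.0], [-0.0, -1.0, -0.001]]
force: [-0.3, 0.7, 1.1]
opening: 1.003
```

Call:
{"name": "apply_moves", "arguments": {
  "commands": [
    [1,[0.0325,0,-0.022],[0,0,0]],
    [1,[0.0325,0,-0.022],[0,0,0]],
    [1,[0.0325,0,-0.022],[0,0,0]],
    [1,[0.0325,0,-0.022],[0,0,0]],
    [1,[0.0325,0,-0.022],[0,0,0]]
  ]
}}

```text
t: 1.5
tool_pos: [0.3903, 0.3343, 0.2392]
tcp_rot: [[1.0, -0.0, -0.004], [0.004, -0.0, 1.0], [-0.0, -1.0, -0.0]]
force: [0.4, 1.2, -0.6]
opening: 0.999
```

Call:
{"name": "apply_moves", "arguments": {
  "commands": [
    [1,[0.0325,0,-0.022],[0,0,0]],
    [1,[0.0325,0,-0.022],[0,0,0]],
    [1,[0.0325,0,-0.022],[0,0,0]],
    [1,[0.0325,0,-0.022],[0,0,0]],
    [1,[0.0325,0,-0.022],[0,0,0]]
  ]
}}

```text
t: 2.0
tool_pos: [0.5527, 0.2241, 0.2391]
tcp_rot: [[1.0, -0.0, -0.004], [0.004, -0.0, 1.0], [-0.0, -1.0, -0.0]]
force: [0.6, 0.7, 0.1]
opening: 1.001
```

Call:
{"name": "apply_moves", "arguments": {
  "commands": [
    [1,[0,0.04,0],[0,0,0]],
    [1,[0,0.03,0],[0,0,0]],
    [1,[0,0,0],[0,0,0]]
  ]
}}

```text
t: 2.3
tool_pos: [0.5496, 0.2242, 0.1653]
tcp_rot: [[1.0, -0.006, -0.003], [0.003, -0.003, 1.0], [-0.006, -1.0, -0.003]]
force: [-0.6, -0.4, 0.6]
opening: 0.999
```

```bash
python3 - <<'E'
from h import *
for n in("scene","top"):
    im,d=optics.grab_frame(n); np.savez(f"pics/{n}1.npz",im=im,d=d); cv2.imwrite(f"pics/{n}1.png",im[:,:,::-1])
im,d=load("scene1"); cv2.imwrite("pics/s1c.png",cv2.resize(im[200:400,230:440],None,fx=3,fy=3)[:,:,::-1])
s=monitor.sense(); print(s["t"],s["tool_pos"],s["qpos"])
E
```

```text
2.4 [0.5513 0.2254 0.1699] [ 22.2312  24.7092   5.3393  70.6711   0.0021 112.1289]
```

View pics/s1c.png

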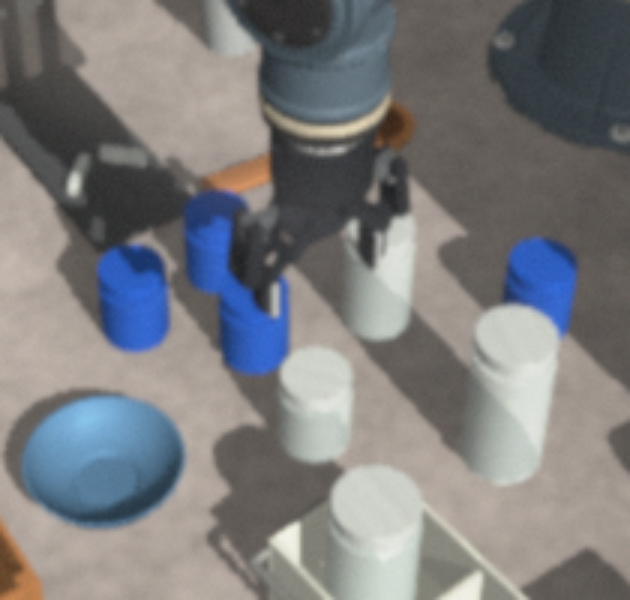

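View pics/top1.png

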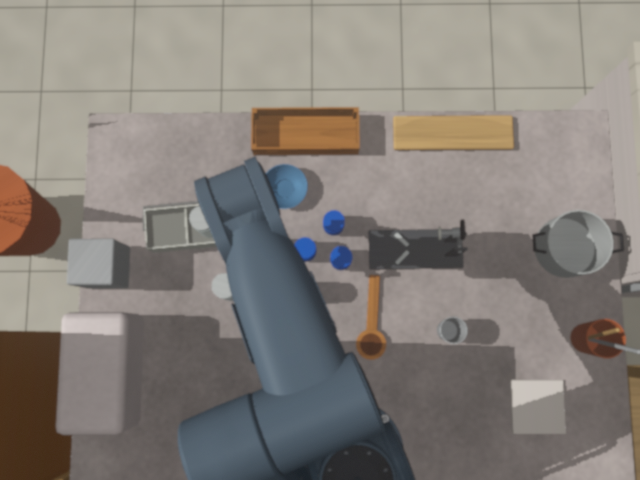

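Call:
{"name": "apply_moves", "arguments": {
  "commands": [
    [1,[0,0.03,0],[0,0,0]],
    [1,[0,0.03,0],[0,0,0]],
    [1,[0,0.03,0],[0,0,0]],
    [1,[0,0.03,0],[0,0,0]],
    [1,[0,0.015,0],[0,0,0]]
  ]
}}

```text
t: 2.9
tool_pos: [0.5518, 0.2257, 0.0341]
tcp_rot: [[1.0, 0.0, -0.001], [0.001, 0.0, 1.0], [0.0, -1.0, 0.0]]
force: [-0.3, -0.3, -0.5]
opening: 0.998
```

Call:
{"name": "apply_moves", "arguments": {
  "commands": [
    [-0.2,[0,0,0],[0,0,0]],
    [-0.2,[0,0,0],[0,0,0]],
    [-0.2,[0,0,0],[0,0,0]],
    [-0.2,[0,0,0],[0,0,0]],
    [-0.2,[0,0,0],[0,0,0]]
  ],
  "newtons": 30
}}

```text
t: 3.4
tool_pos: [0.5529, 0.226, 0.0364]
tcp_rot: [[1.0, 0.003, 0.0], [-0.0, 0.001, 1.0], [0.003, -1.0, 0.001]]
force: [-0.5, -0.2, 8.2]
opening: 0.691
```

Call:
{"name": "apply_moves", "arguments": {
  "commands": [
    [-0.2,[0,0,0],[0,0,0]],
    [-0.2,[0,-0.005,0],[0,0,0]],
    [-0.2,[0,-0.015,0],[0,0,0]],
    [-0.2,[0,-0.02,0],[0,0,0]],
    [-0.2,[0,0,0],[0,0,0]]
  ],
  "newtons": 35
}}

```text
t: 3.9
tool_pos: [0.5533, 0.226, 0.0775]
tcp_rot: [[1.0, 0.004, 0.001], [-0.001, 0.002, 1.0], [0.004, -1.0, 0.002]]
force: [0.7, -0.1, -1.6]
opening: 0.691
```

```bash
python3 - <<'E'
from h import *
for n in("scene",):
    im,d=optics.grab_frame(n); np.savez(f"pics/{n}2.npz",im=im,d=d); 
cv2.imwrite("pics/s2c.png",cv2.resize(im[240:380,270:410],None,fx=4,fy=4)[:,:,::-1])
s=monitor.sense(); print(s["t"],s["tool_pos"],s["force"],s["opening"])
E
```

```text
3.95 [0.5527 0.2258 0.0759] [ 0.3245 -1.2752 -3.0374] 0.6891669431207373
```

View pics/s2c.png

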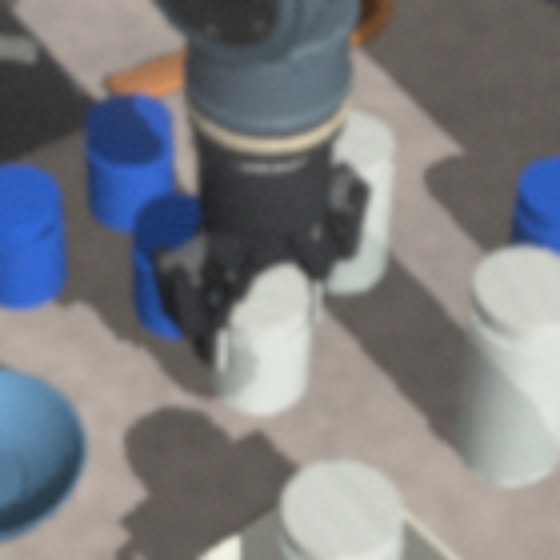

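Call:
{"name": "apply_moves", "arguments": {
  "commands": [
    [-0.2,[0,-0.03,0],[0,0,0]],
    [-0.2,[0,-0.03,0],[0,0,0]],
    [-0.2,[0,-0.02,0],[0,0,0]],
    [-0.2,[0,0,-0.015],[0,0,0]],
    [-0.2,[-0.004,0,-0.03],[0,0,0]]
  ]
}}

```text
t: 4.45
tool_pos: [0.5477, 0.1805, 0.1533]
tcp_rot: [[1.0, -0.0, -0.001], [0.001, 0.0, 1.0], [-0.0, -1.0, 0.0]]
force: [0.2, -1.8, -3.5]
opening: 0.692
```

Call:
{"name": "apply_moves", "arguments": {
  "commands": [
    [-0.2,[0,0,-0.03],[0,0,0]],
    [-0.2,[0,0,-0.03],[0,0,0]],
    [-0.2,[0,0,-0.03],[0,0,0]],
    [-0.2,[0,0,-0.03],[0,0,0]],
    [-0.2,[0,0,-0.03],[0,0,0]]
  ]
}}

```text
t: 4.95
tool_pos: [0.5464, 0.0284, 0.1527]
tcp_rot: [[1.0, -0.002, 0.001], [-0.001, -0.0, 1.0], [-0.002, -1.0, -0.0]]
force: [-0.5, 0.1, -2.6]
opening: 0.689
```

Call:
{"name": "apply_moves", "arguments": {
  "commands": [
    [-0.2,[0,0,-0.03],[0,0,0]],
    [-0.2,[0,0,-0.03],[0,0,0]],
    [-0.2,[0,0,-0.03],[0,0,0]],
    [-0.2,[0,0,-0.03],[0,0,0]],
    [-0.2,[0,0,-0.015],[0,0,0]]
  ]
}}

```text
t: 5.45
tool_pos: [0.5462, -0.1072, 0.1528]
tcp_rot: [[1.0, -0.002, 0.003], [-0.003, -0.0, 1.0], [-0.002, -1.0, -0.0]]
force: [0.8, 0.5, -1.7]
opening: 0.694
```

Call:
{"name": "apply_moves", "arguments": {
  "commands": [
    [-0.2,[0,0,0],[0,0,0]],
    [-0.2,[0,0.03,0],[0,0,0]],
    [-0.2,[0,0.03,0],[0,0,0]],
    [-0.2,[0,0.02,0],[0,0,0]],
    [-0.2,[0,0,0],[0,0,0]]
  ]
}}

```text
t: 5.95
tool_pos: [0.5451, -0.1034, 0.0712]
tcp_rot: [[1.0, -0.005, 0.0], [-0.0, 0.001, 1.0], [-0.005, -1.0, 0.001]]
force: [-0.0, 0.2, -1.4]
opening: 0.689
```

```bash
python3 - <<'E'
from h import *
for n in("scene","top"):
    im,d=optics.grab_frame(n); np.savez(f"pics/{n}3.npz",im=im,d=d); cv2.imwrite(f"pics/{n}3.png",im[:,:,::-1])
im,d=load("scene3")
cv2.imwrite("pics/s3c.png",cv2.resize(im[120:320,180:360],None,fx=3,fy=3)[:,:,::-1])
s=monitor.sense(); print(s["t"],s["tool_pos"],s["tcp_rot"],s["force"],s["opening"])
E
```

```text
6.05 [ 0.5472 -0.1041  0.0745] [[ 1.     -0.0006  0.0001]
 [-0.0001  0.0003  1.    ]
 [-0.0006 -1.      0.0003]] [ 0.4762 -1.571  -1.8847] 0.6908975208781026
```

View pics/s3c.png

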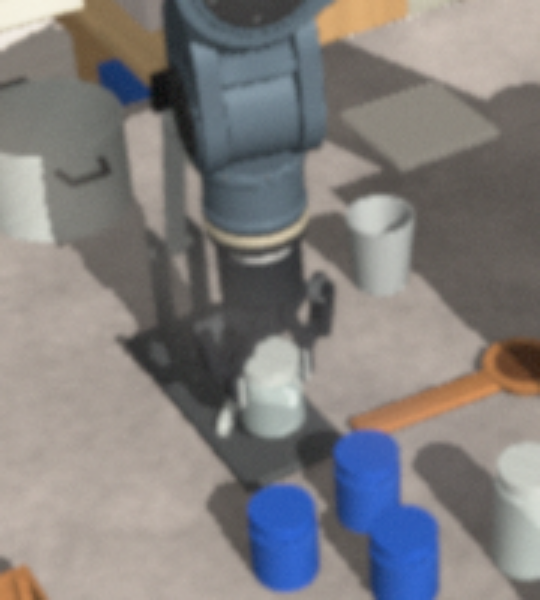

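```bash
python3 - <<'E'
from h import *
im,d=load("scene3");P=cloud("scene",d)
for lo in np.arange(.1,.5,.03):
    m=(P[...,2]>lo)&(P[...,2]<lo+.03)&(abs(P[...,0]-.55)<.12)&(abs(P[...,1]+.12)<.2)
    k=P[m]
    if len(k)>5: print(round(lo,2),len(k),"x",np.percentile(k[:,0],[1,99]),"y",np.percentile(k[:,1],[1,10,90,99]))
# jar in hand
m=(P[...,2]>.1)&(P[...,2]<.125)&(np.hypot(P[...,0]-.548,P[...,1]+.104)<.045)&(im.min(2)>130)
print(P[m].mean(0),P[m].min(0),P[m].max(0))
E
```

```text
0.1 534 x [0.4872 0.6062] y [-0.2926 -0.2737 -0.0836 -0.0743]
0.13 451 x [0.4817 0.6116] y [-0.2952 -0.2789 -0.0885 -0.0847]
0.16 400 x [0.4811 0.6137] y [-0.2745 -0.268  -0.0885 -0.0836]
0.19 279 x [0.5165 0.584 ] y [-0.2693 -0.2638 -0.0674 -0.0648]
0.22 315 x [0.5196 0.5832] y [-0.2645 -0.2594 -0.0685 -0.0652]
0.25 321 x [0.5134 0.5908] y [-0.2614 -0.2518 -0.0611 -0.0581]
0.28 422 x [0.5126 0.591 ] y [-0.2518 -0.2375 -0.0613 -0.058 ]
0.31 471 x [0.5141 0.5931] y [-0.2478 -0.2405 -0.0611 -0.0563]
0.34 320 x [0.5073 0.6062] y [-0.2431 -0.1051 -0.0522 -0.0464]
0.37 579 x [0.5086 0.6069] y [-0.1419 -0.0915 -0.0471 -0.0436]
0.4 619 x [0.5088 0.6055] y [-0.154  -0.1091 -0.0493 -0.0453]
0.43 567 x [0.5068 0.6042] y [-0.1535 -0.1063 -0.0524 -0.0474]
0.46 486 x [0.4962 0.6065] y [-0.1516 -0.085  -0.0376 -0.0343]
0.49 892 x [0.4634 0.6183] y [-0.1551 -0.0583 -0.0322 -0.0276]
[ 0.5454 -0.0949  0.11  ] [ 0.5103 -0.126   0.1002] [ 0.5806 -0.0727  0.1225]
```

View pics/top3.png

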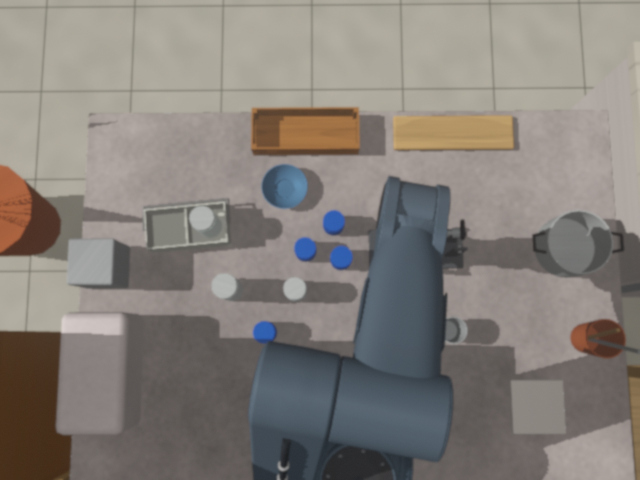

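Call:
{"name": "apply_moves", "arguments": {
  "commands": [
    [-0.2,[0,0.015,0],[0,0,0]],
    [-0.2,[0,0.008,0],[0,0,0]],
    [-0.2,[0,0.002,0],[0,0,0]],
    [-0.2,[0,0,0],[0,0,0]]
  ]
}}

```text
t: 6.45
tool_pos: [0.5475, -0.1046, 0.0497]
tcp_rot: [[1.0, 0.0, 0.001], [-0.001, -0.0, 1.0], [0.0, -1.0, -0.0]]
force: [-0.1, -0.4, -1.4]
opening: 0.693
```

```bash
cat > st.py <<'E'
from h import *
s=monitor.sense(); print(s["t"],s["tool_pos"],"F",s["force"],"M",s["wrist_torque"],s["opening"])
E
python3 st.py
```

```text
6.45 [ 0.5475 -0.1046  0.0497] F [-0.0908 -0.4046 -1.4103] M [ 0.0031 -0.0035  0.004 ] 0.6926268705061307
```

Call:
{"name": "apply_moves", "arguments": {
  "commands": [
    [-0.2,[0,0.001,0],[0,0,0]],
    [-0.2,[0,0,0],[0,0,0]],
    [-0.2,[0,0,0],[0,0,0]]
  ]
}}

```text
t: 6.75
tool_pos: [0.5475, -0.1047, 0.0486]
tcp_rot: [[1.0, 0.0, 0.001], [-0.001, -0.0, 1.0], [0.0, -1.0, -0.0]]
force: [0.2, -0.1, -2.1]
opening: 0.689
```

```bash
python3 st.py
```

```text
6.75 [ 0.5475 -0.1047  0.0486] F [ 0.1563 -0.0709 -2.0606] M [-0.0122  0.0246  0.0208] 0.6889088869363401
```

Call:
{"name": "apply_moves", "arguments": {
  "commands": [
    [-0.2,[0,0.001,0],[0,0,0]],
    [-0.2,[0,0,0],[0,0,0]],
    [-0.2,[0,0,0],[0,0,0]]
  ]
}}

```text
t: 7.05
tool_pos: [0.5475, -0.1048, 0.0485]
tcp_rot: [[1.0, 0.001, 0.001], [-0.001, -0.0, 1.0], [0.001, -1.0, -0.0]]
force: [-7.5, 0.5, 16.7]
opening: 0.695
```

Call:
{"name": "apply_moves", "arguments": {
  "commands": [
    [-0.2,[0,0.001,0],[0,0,0]],
    [-0.2,[0,0,0],[0,0,0]],
    [-0.2,[0,0,0],[0,0,0]]
  ]
}}

```text
t: 7.35
tool_pos: [0.5475, -0.1048, 0.0484]
tcp_rot: [[1.0, 0.001, 0.001], [-0.001, -0.0, 1.0], [0.001, -1.0, -0.0]]
force: [-13.9, 2.1, 34.6]
opening: 0.692
```

Call:
{"name": "apply_moves", "arguments": {
  "commands": [
    [-0.2,[0,-0.002,0],[0,0,0]],
    [-0.2,[0,0,-0.004],[0,0,0]],
    [-0.2,[0,0,-0.004],[0,0,0]],
    [-0.2,[0,0,0],[0,0,0]]
  ]
}}

```text
t: 7.75
tool_pos: [0.5477, -0.1131, 0.0485]
tcp_rot: [[1.0, 0.001, 0.001], [-0.001, 0.0, 1.0], [0.001, -1.0, 0.0]]
force: [-1.0, -0.1, 6.7]
opening: 0.688
```

Call:
{"name": "apply_moves", "arguments": {
  "commands": [
    [-0.2,[0,0,-0.002],[0,0,0]],
    [-0.2,[0,0,0],[0,0,0]]
  ]
}}

```text
t: 7.95
tool_pos: [0.5477, -0.1148, 0.0485]
tcp_rot: [[1.0, 0.001, 0.001], [-0.001, 0.0, 1.0], [0.001, -1.0, 0.0]]
force: [-1.7, 2.7, 6.6]
opening: 0.688
```

Call:
{"name": "apply_moves", "arguments": {
  "commands": [
    [-0.2,[0,0,-0.002],[0,0,0]],
    [-0.2,[0,0,0],[0,0,0]]
  ]
}}

```text
t: 8.15
tool_pos: [0.5477, -0.1167, 0.0486]
tcp_rot: [[1.0, 0.001, 0.001], [-0.001, 0.0, 1.0], [0.001, -1.0, 0.0]]
force: [0.0, 3.9, 7.2]
opening: 0.691
```

Call:
{"name": "apply_moves", "arguments": {
  "commands": [
    [-0.2,[0,0,-0.0015],[0,0,0]],
    [-0.2,[0,0,0],[0,0,0]]
  ]
}}

```text
t: 8.35
tool_pos: [0.5477, -0.1181, 0.0485]
tcp_rot: [[1.0, 0.001, 0.001], [-0.001, 0.001, 1.0], [0.001, -1.0, 0.001]]
force: [-0.9, 4.4, 6.3]
opening: 0.694
```

Call:
{"name": "apply_moves", "arguments": {
  "commands": [
    [-0.2,[0,0,-0.0015],[0,0,0]],
    [-0.2,[0,0,0],[0,0,0]]
  ]
}}

```text
t: 8.55
tool_pos: [0.5476, -0.1196, 0.0485]
tcp_rot: [[1.0, 0.001, 0.001], [-0.001, 0.001, 1.0], [0.001, -1.0, 0.001]]
force: [-0.6, 4.0, 7.8]
opening: 0.689
```

Call:
{"name": "apply_moves", "arguments": {
  "commands": [
    [-0.2,[0,0,-0.0015],[0,0,0]],
    [-0.2,[0,0,0],[0,0,0]]
  ]
}}

```text
t: 8.75
tool_pos: [0.5476, -0.12, 0.0487]
tcp_rot: [[1.0, 0.001, 0.0], [-0.0, 0.003, 1.0], [0.001, -1.0, 0.003]]
force: [-2.2, 13.2, 13.2]
opening: 0.688
```

Call:
{"name": "apply_moves", "arguments": {
  "commands": [
    [-0.2,[0,0,-0.001],[0,0,0]],
    [-0.2,[0,0,0],[0,0,0]]
  ]
}}

```text
t: 8.95
tool_pos: [0.5476, -0.1204, 0.0489]
tcp_rot: [[1.0, 0.001, -0.0], [0.0, 0.004, 1.0], [0.001, -1.0, 0.004]]
force: [-2.8, 17.6, 16.8]
opening: 0.688
```

```bash
python3 - <<'E'
from h import *
im,d=optics.grab_frame("scene"); np.savez(f"pics/scene4.npz",im=im,d=d)
cv2.imwrite("pics/s4c.png",cv2.resize(im[200:290,220:310],None,fx=6,fy=6,interpolation=cv2.INTER_CUBIC)[:,:,::-1])
E
python3 st.py
```

```text
9.0 [ 0.5476 -0.1204  0.0489] F [-3.419  18.031  15.8141] M [3.7228 0.733  0.0411] 0.6916972490858084
```

View pics/s4c.png

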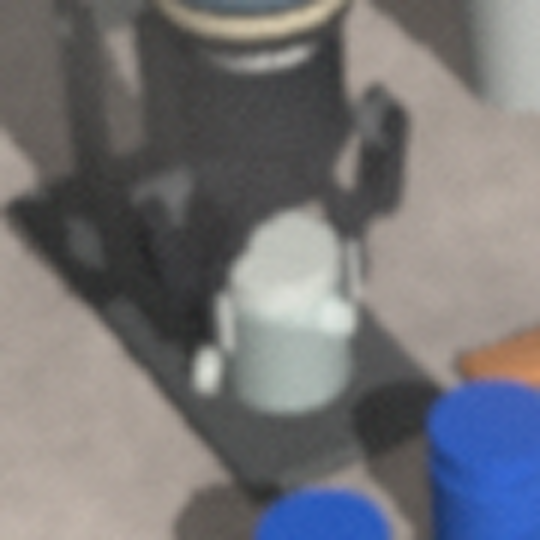

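Call:
{"name": "apply_moves", "arguments": {
  "commands": [
    [-0.2,[0,-0.0005,0.0012],[0,0,0]],
    [-0.2,[0,0,0],[0,0,0]],
    [-0.2,[0,0,0],[0,0,0]]
  ],
  "newtons": 20
}}

```text
t: 9.3
tool_pos: [0.5471, -0.1204, 0.0487]
tcp_rot: [[1.0, -0.0, 0.0], [-0.0, 0.001, 1.0], [-0.0, -1.0, 0.001]]
force: [-2.7, 7.5, 5.5]
opening: 0.692
```

Call:
{"name": "apply_moves", "arguments": {
  "commands": [
    [0.6,[0,0,0],[0,0,0]],
    [1,[0,0,0],[0,0,0]],
    [1,[0,0,0],[0,0,0]],
    [1,[0,0,0],[0,0,0]],
    [1,[0,0,0],[0,0,0]]
  ]
}}

```text
t: 9.8
tool_pos: [0.5473, -0.1211, 0.0488]
tcp_rot: [[1.0, -0.0, 0.001], [-0.001, -0.0, 1.0], [-0.0, -1.0, -0.0]]
force: [0.4, 0.6, -0.7]
opening: 0.998
```

```bash
python3 - <<'E'
from h import *
im,d=optics.grab_frame("scene"); np.savez(f"pics/scene5.npz",im=im,d=d)
cv2.imwrite("pics/s5c.png",cv2.resize(im[200:290,220:310],None,fx=6,fy=6,interpolation=cv2.INTER_CUBIC)[:,:,::-1])
E
python3 st.py
```

```text
9.85 [ 0.5473 -0.1211  0.0488] F [-0.5643  0.3507  0.2389] M [-0.0008  0.0538 -0.0636] 0.9966925098501834
```

View pics/s5c.png

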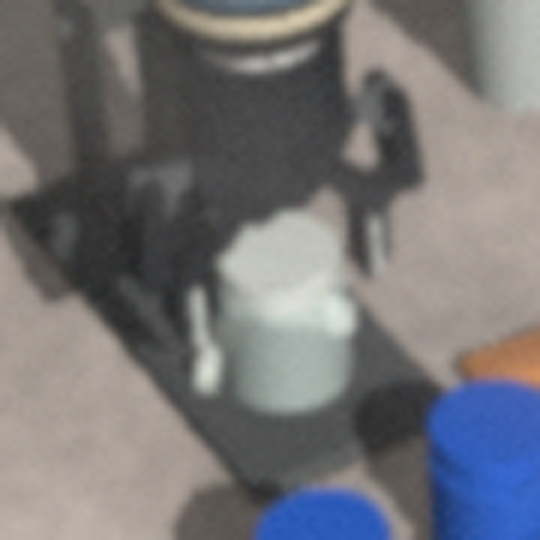

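Call:
{"name": "apply_moves", "arguments": {
  "commands": [
    [1,[0,-0.02,0],[0,0,0]],
    [1,[0,-0.03,0],[0,0,0]],
    [1,[0,-0.03,0],[0,0,0]],
    [1,[0,-0.03,0],[0,0,0]],
    [1,[0,0,0],[0,0,0]]
  ]
}}

```text
t: 10.35
tool_pos: [0.5492, -0.1214, 0.1627]
tcp_rot: [[1.0, 0.006, 0.001], [-0.001, -0.001, 1.0], [0.006, -1.0, -0.001]]
force: [-0.1, 0.0, -0.2]
opening: 1.001
```

```bash
python3 - <<'E'
from h import *
for n in("scene","top"):
    im,d=optics.grab_frame(n); np.savez(f"pics/{n}6.npz",im=im,d=d); cv2.imwrite(f"pics/{n}6.png",im[:,:,::-1])
im,d=load("scene6");P=cloud("scene",d)
cv2.imwrite("pics/s6c.png",cv2.resize(im[100:300,180:360],None,fx=3,fy=3,interpolation=cv2.INTER_CUBIC)[:,:,::-1])
m=(P[...,2]>.078)&(P[...,2]<.1)&(np.hypot(P[...,0]-.55,P[...,1]+.12)<.045)&(im.min(2)>110)
q=P[m]; print(len(q),q.mean(0),cv2.minEnclosingCircle(q[:,:2].astype(np.float32)))
E
python3 st.py
```

```text
275 [ 0.5493 -0.1158  0.0881] ((0.5478742718696594, -0.1181008517742157), 0.03238746523857117)
10.45 [ 0.5477 -0.1211  0.1591] F [-0.2506 -0.5069  0.2825] M [ 0.069  -0.0185  0.039 ] 0.9966000778843087
```

View pics/s6c.png

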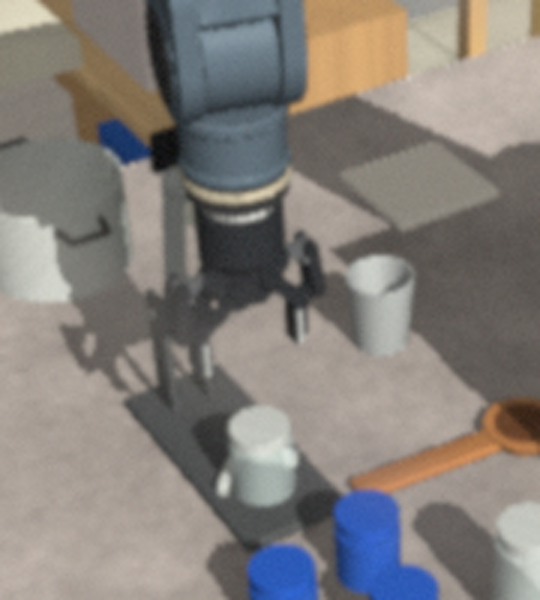

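Call:
{"name": "apply_moves", "arguments": {
  "commands": [
    [-1,[0,-0.03,0],[0,0,0]],
    [-1,[0,-0.04,0],[0,0,0]],
    [-1,[0,-0.04,0],[0,0,0]],
    [-1,[0,-0.04,0],[0,0,0]],
    [-1,[-0.03,0,0],[0,0,0]]
  ]
}}

```text
t: 10.95
tool_pos: [0.5221, -0.1217, 0.3135]
tcp_rot: [[1.0, 0.01, 0.0], [-0.0, -0.002, 1.0], [0.01, -1.0, -0.002]]
force: [0.5, -0.9, 0.4]
opening: 0.145
```

Call:
{"name": "apply_moves", "arguments": {
  "commands": [
    [-1,[-0.03,0,0],[0,0,0]],
    [-1,[-0.03,0,0],[0,0,0]],
    [-1,[-0.03,0,0],[0,0,0]],
    [-1,[0,0,0],[0,0,0]]
  ]
}}

```text
t: 11.35
tool_pos: [0.4246, -0.1207, 0.3083]
tcp_rot: [[1.0, -0.001, 0.001], [-0.001, 0.0, 1.0], [-0.001, -1.0, 0.0]]
force: [1.2, 0.6, 0.2]
opening: -0.007
```

Call:
{"name": "apply_moves", "arguments": {
  "commands": [
    [-1,[0,0,-0.04],[0,0,0]],
    [-1,[0,0,-0.04],[0,0,0]],
    [-1,[0,0,-0.04],[0,0,0]],
    [-1,[0,0,-0.04],[0,0,0]],
    [-1,[0,0,-0.02],[0,0,0]]
  ]
}}

```text
t: 11.85
tool_pos: [0.427, -0.3036, 0.307]
tcp_rot: [[1.0, -0.002, 0.002], [-0.002, 0.001, 1.0], [-0.002, -1.0, 0.001]]
force: [0.7, 0.9, -0.9]
opening: 0.003
```

```bash
python3 - <<'E'
from h import *
for n in("scene","top"):
    im,d=optics.grab_frame(n); np.savez(f"pics/{n}7.npz",im=im,d=d); cv2.imwrite(f"pics/{n}7.png",im[:,:,::-1])
im,d=load("scene7");P=cloud("scene",d)
cv2.imwrite("pics/s7c.png",cv2.resize(im[60:280,180:380],None,fx=2.7,fy=2.7,interpolation=cv2.INTER_CUBIC)[:,:,::-1])
m=(P[...,2]>.28)&(P[...,2]<.39)&(abs(P[...,0]-.547)<.035)&(abs(P[...,1]+.25)<.03)&(im.max(2)<60)
q=P[m]; print(len(q),q.mean(0),q.min(0),q.max(0))
E
python3 st.py
```

```text
172 [ 0.5495 -0.2433  0.3237] [ 0.5286 -0.2537  0.3018] [ 0.5697 -0.2352  0.3434]
11.95 [ 0.427  -0.3032  0.3068] F [-0.2732  0.5093 -0.4033] M [ 0.013  -0.0318 -0.0029] 9.75208824918702e-05
```

View pics/s7c.png

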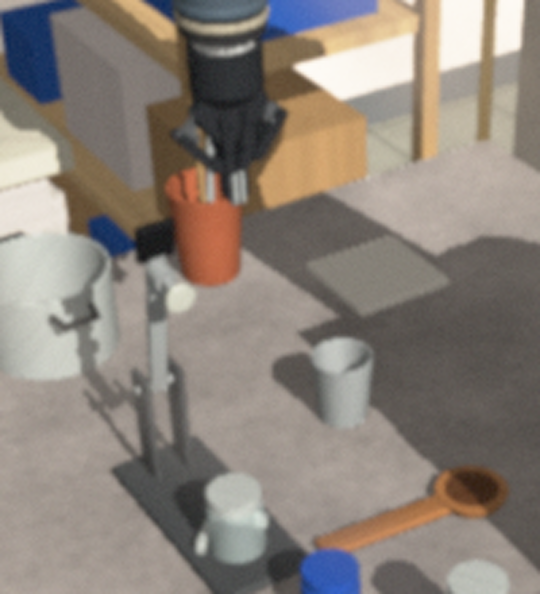

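View pics/top7.png

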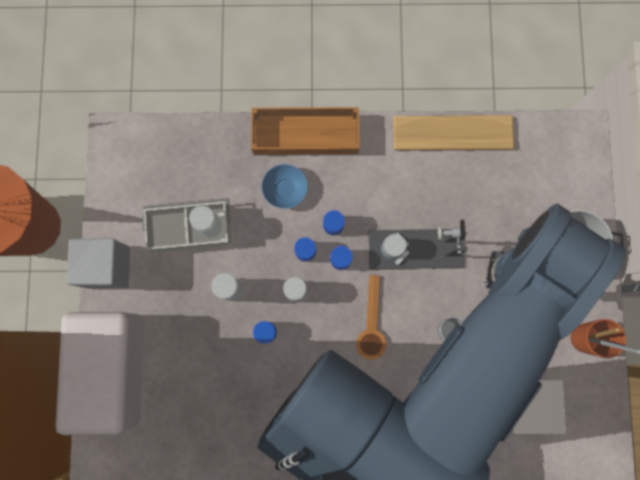

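Call:
{"name": "apply_moves", "arguments": {
  "commands": [
    [-1,[0,-0.021,0],[0,0,0]],
    [-1,[0.03,0,0],[0,0,0]],
    [-1,[0.03,0,0],[0,0,0]],
    [-1,[0.03,0,0],[0,0,0]],
    [-1,[0.031,0,0],[0,0,0]]
  ]
}}

```text
t: 12.45
tool_pos: [0.5496, -0.3001, 0.329]
tcp_rot: [[1.0, -0.001, 0.0], [-0.0, 0.001, 1.0], [-0.001, -1.0, 0.001]]
force: [0.1, -0.4, 0.9]
opening: 0.002
```

```bash
python3 - <<'E'
from h import *
for n in("scene","top"):
    im,d=optics.grab_frame(n); np.savez(f"pics/{n}8.npz",im=im,d=d); cv2.imwrite(f"pics/{n}8.png",im[:,:,::-1])
im,d=load("scene8");P=cloud("scene",d)
cv2.imwrite("pics/s8c.png",cv2.resize(im[60:280,150:350],None,fx=2.7,fy=2.7,interpolation=cv2.INTER_CUBIC)[:,:,::-1])
E
python3 st.py
```

```text
12.55 [ 0.5512 -0.2997  0.3267] F [ 0.3254 -0.629  -0.9816] M [ 0.0036  0.0071 -0.0447] -3.0258521460328386e-05
```

View pics/s8c.png

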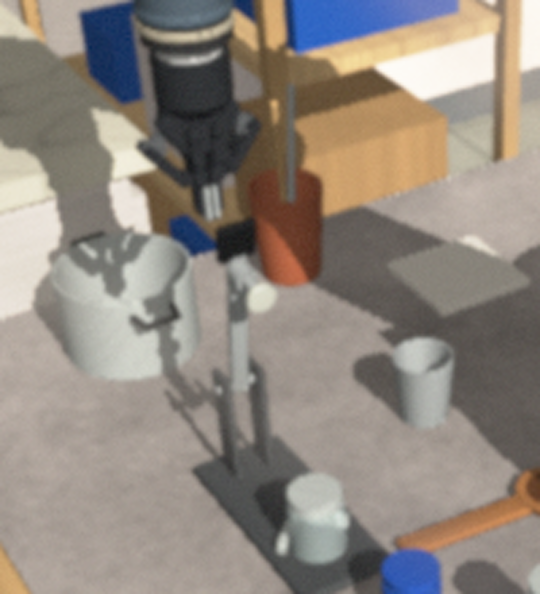

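Call:
{"name": "apply_moves", "arguments": {
  "commands": [
    [-1,[-0.002,0,0],[0,0,0]],
    [-1,[0,0,0],[0,0,0]],
    [-1,[0,0,0.02],[0,0,0]],
    [-1,[0,0,0.01],[0,0,0]],
    [-1,[0,0,0],[0,0,0]]
  ]
}}

```text
t: 13.05
tool_pos: [0.5457, -0.27, 0.3308]
tcp_rot: [[1.0, 0.001, -0.0], [0.0, -0.0, 1.0], [0.001, -1.0, -0.0]]
force: [0.2, -0.8, -0.1]
opening: -0.0
```

Call:
{"name": "apply_moves", "arguments": {
  "commands": [
    [-1,[0,0,0.004],[0,0,0]],
    [-1,[0,0,0.004],[0,0,0]],
    [-1,[0,0,0.004],[0,0,0]],
    [-1,[0,0,0],[0,0,0]]
  ]
}}

```text
t: 13.45
tool_pos: [0.5462, -0.2589, 0.3297]
tcp_rot: [[1.0, -0.0, 0.001], [-0.001, -0.0, 1.0], [-0.0, -1.0, -0.0]]
force: [-0.5, -1.7, -0.9]
opening: 0.001
```

```bash
python3 st.py
```

```text
13.45 [ 0.5462 -0.2589  0.3297] F [-0.4516 -1.7405 -0.9011] M [-0.3494  0.1058  0.0011] 0.001027434147402417
```

Call:
{"name": "apply_moves", "arguments": {
  "commands": [
    [-1,[0,0.004,0.015],[0,0,0]],
    [-1,[0,0.006,0.015],[0,0,0]],
    [-1,[0,0.006,0.0155],[0,0,0]],
    [-1,[0,0.0075,0.0155],[0,0,0]],
    [-1,[0,0,0],[0,0,0]]
  ]
}}

```text
t: 13.95
tool_pos: [0.5461, -0.1968, 0.3058]
tcp_rot: [[1.0, -0.001, -0.001], [0.001, 0.0, 1.0], [-0.001, -1.0, 0.0]]
force: [1.3, -1.8, 1.1]
opening: 0.0
```

```bash
python3 - <<'E'
from h import *
for n in("scene",):
    im,d=optics.grab_frame(n); np.savez(f"pics/{n}9.npz",im=im,d=d)
cv2.imwrite("pics/s9c.png",cv2.resize(im[80:280,170:330],None,fx=2.9,fy=2.9,interpolation=cv2.INTER_CUBIC)[:,:,::-1])
E
python3 st.py
```

```text
14.0 [ 0.5462 -0.1978  0.3064] F [-0.0844 -1.6548  1.3603] M [-0.3855  0.0696  0.0134] 0.0011758445199143664
```

View pics/s9c.png

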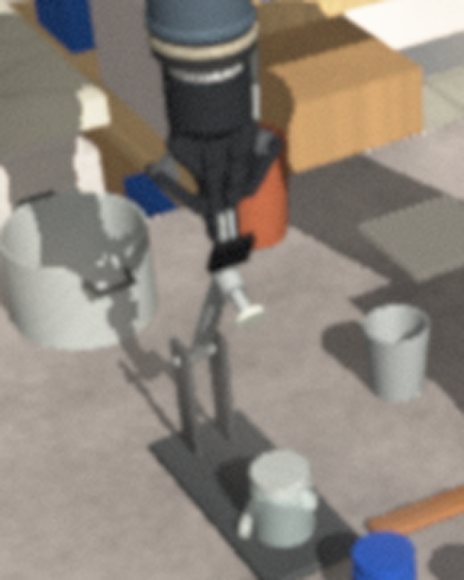

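Call:
{"name": "apply_moves", "arguments": {
  "commands": [
    [-1,[0,0.0085,0.0145],[0,0,0]],
    [-1,[0,0.0105,0.014],[0,0,0]],
    [-1,[0,0.011,0.013],[0,0,0]],
    [-1,[0,0.0125,0.012],[0,0,0]],
    [-1,[0,0,0],[0,0,0]]
  ]
}}

```text
t: 14.5
tool_pos: [0.5462, -0.1443, 0.2631]
tcp_rot: [[1.0, -0.001, 0.0], [-0.0, 0.0, 1.0], [-0.001, -1.0, 0.0]]
force: [1.3, -2.0, 2.1]
opening: -0.0
```

Call:
{"name": "apply_moves", "arguments": {
  "commands": [
    [-1,[0,0.013,0.011],[0,0,0]],
    [-1,[0,0.0145,0.01],[0,0,0]],
    [-1,[0,0.015,0.009],[0,0,0]],
    [-1,[0,0.0155,0.007],[0,0,0]],
    [-1,[0,0,0],[0,0,0]]
  ]
}}

```text
t: 15.0
tool_pos: [0.5462, -0.1079, 0.2051]
tcp_rot: [[1.0, -0.001, 0.001], [-0.001, 0.0, 1.0], [-0.001, -1.0, 0.0]]
force: [1.7, -2.0, 3.1]
opening: 0.001
```

```bash
python3 - <<'E'
from h import *
for n in("scene",):
    im,d=optics.grab_frame(n); np.savez(f"pics/{n}10.npz",im=im,d=d)
cv2.imwrite("pics/s10c.png",cv2.resize(im[120:300,190:330],None,fx=3.3,fy=3.3,interpolation=cv2.INTER_CUBIC)[:,:,::-1])
E
python3 st.py
```

```text
15.05 [ 0.5464 -0.1083  0.2062] F [-2.0023 -1.9958  2.5656] M [-0.3454  0.5081 -0.0317] 0.0016433711378346576
```

View pics/s10c.png

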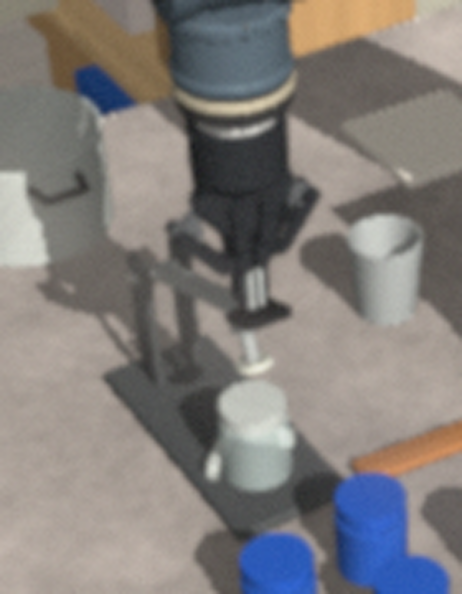

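Call:
{"name": "apply_moves", "arguments": {
  "commands": [
    [-1,[0,0.011,0.005],[0,0,0]],
    [-1,[0,0.011,0.004],[0,0,0]],
    [-1,[0,0.01,0.003],[0,0,0]],
    [-1,[0,0,0],[0,0,0]]
  ]
}}

```text
t: 15.45
tool_pos: [0.546, -0.0952, 0.1727]
tcp_rot: [[1.0, -0.001, 0.001], [-0.001, 0.0, 1.0], [-0.001, -1.0, 0.0]]
force: [2.0, -1.2, 1.8]
opening: 0.003
```

Call:
{"name": "apply_moves", "arguments": {
  "commands": [
    [-1,[0,0.008,0.003],[0,0,0]],
    [-1,[0,0.008,0.002],[0,0,0]],
    [-1,[0,0.005,0.001],[0,0,0]],
    [-1,[0,0.005,0.001],[0,0,0]],
    [-1,[0,0,0],[0,0,0]]
  ]
}}

```text
t: 15.95
tool_pos: [0.5465, -0.0886, 0.1475]
tcp_rot: [[1.0, 0.0, 0.001], [-0.001, -0.0, 1.0], [0.0, -1.0, -0.0]]
force: [-0.1, -4.4, 7.2]
opening: 0.004
```

```bash
python3 st.py
```

```text
15.95 [ 0.5465 -0.0886  0.1475] F [-0.0902 -4.3651  7.2034] M [-0.9074  0.0795 -0.0147] 0.003954889903955401
```

Call:
{"name": "apply_moves", "arguments": {
  "commands": [
    [-1,[0,0.004,0],[0,0,0]],
    [-1,[0,0.0035,0],[0,0,0]],
    [-1,[0,0,0],[0,0,0]],
    [-1,[0,0,0],[0,0,0]],
    [-1,[0,0,0],[0,0,0]]
  ]
}}

```text
t: 16.45
tool_pos: [0.5465, -0.0884, 0.1405]
tcp_rot: [[1.0, 0.0, 0.001], [-0.001, 0.0, 1.0], [0.0, -1.0, 0.0]]
force: [-1.4, -2.2, 8.8]
opening: 0.004
```

```bash
python3 - <<'E'
from h import *
for n in("scene","top"):
    im,d=optics.grab_frame(n); np.savez(f"pics/{n}11.npz",im=im,d=d); cv2.imwrite(f"pics/{n}11.png",im[:,:,::-1])
im,d=load("scene11");P=cloud("scene",d)
cv2.imwrite("pics/s11c.png",cv2.resize(im[160:290,200:330],None,fx=4.5,fy=4.5,interpolation=cv2.INTER_CUBIC)[:,:,::-1])
# lever bar profile / paddle
m=(P[...,2]>.10)&(P[...,2]<.15)&(abs(P[...,0]-.548)<.03)&(P[...,1]>-.28)&(P[...,1]<-.05)
q=P[m]; c=im[m]
for lo in np.arange(-.28,-.05,.015):
    k=(q[:,1]>=lo)&(q[:,1]<lo+.015)
    if k.sum()>4: print(round(lo,3),k.sum(),np.percentile(q[k,2],[5,50,95]),c[k].mean(0))
m=(P[...,2]>.06)&(P[...,2]<.1)&(np.hypot(P[...,0]-.549,P[...,1]+.118)<.04)&(im.min(2)>110)
q=P[m]; print("jar",q.mean(0),cv2.minEnclosingCircle(q[:,:2].astype(np.float32)))
E
python3 st.py
```

```text
-0.28 98 [0.1083 0.1335 0.1479] [89.     87.102  84.2755]
-0.265 55 [0.1103 0.1332 0.1458] [93.7091 92.0364 89.1818]
-0.25 26 [0.1305 0.1339 0.1371] [103.0769 102.7308  99.4615]
-0.235 27 [0.1301 0.1337 0.1364] [109.4444 108.1111 104.7037]
-0.16 7 [0.1276 0.1311 0.1358] [92.8571 92.5714 91.4286]
-0.145 9 [0.1283 0.1308 0.1355] [98.     96.6667 95.6667]
-0.13 16 [0.1244 0.1335 0.1372] [97.0625 96.5    94.375 ]
-0.115 15 [0.1173 0.1319 0.1358] [78.9333 77.4    76.6667]
-0.1 33 [0.1306 0.1348 0.1495] [83.697  81.5758 80.2121]
-0.085 91 [0.1303 0.1361 0.1482] [96.0879 94.5055 93.0879]
-0.07 41 [0.1271 0.1328 0.1362] [79.3415 77.2195 76.7073]
jar [ 0.5568 -0.1052  0.081 ] ((0.5497325658798218, -0.11578153073787689), 0.030054505914449692)
16.55 [ 0.5465 -0.0884  0.1406] F [-0.1299 -2.1535  8.5258] M [-0.3476  0.1962  0.0041] 0.002576870817419139
```

View pics/s11c.png

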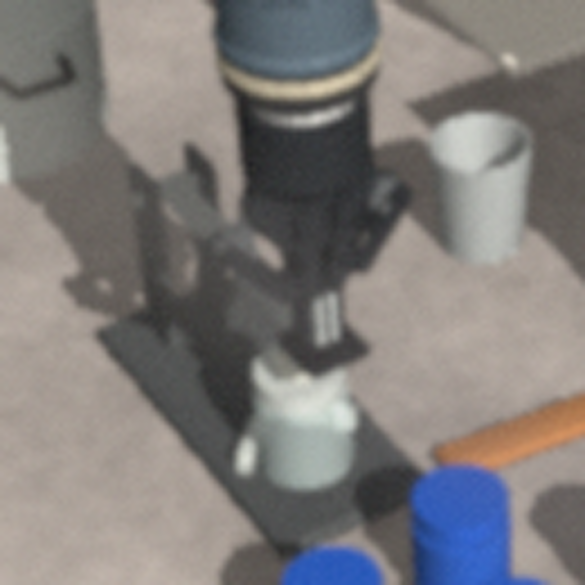

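Call:
{"name": "apply_moves", "arguments": {
  "commands": [
    [-1,[0,0,0],[0,0,0]],
    [-1,[0,0,0],[0,0,0]],
    [-1,[0,0,0],[0,0,0]],
    [-1,[0,0,0],[0,0,0]],
    [-1,[0,0,0],[0,0,0]]
  ]
}}

```text
t: 17.05
tool_pos: [0.5465, -0.0884, 0.1405]
tcp_rot: [[1.0, 0.001, 0.001], [-0.001, 0.0, 1.0], [0.001, -1.0, 0.0]]
force: [-2.1, -1.5, 7.9]
opening: -0.001
```

```bash
python3 st.py; python3 - <<'E'
from h import *
a=load("scene6")[0][200:290,220:310];b=load("scene11")[0][200:290,220:310]
cv2.imwrite("pics/cmp.png",cv2.resize(np.hstack([a,b]),None,fx=4.4,fy=4.4,interpolation=cv2.INTER_CUBIC)[:,:,::-1])
E
```

```text
17.05 [ 0.5465 -0.0884  0.1405] F [-2.1402 -1.5389  7.9291] M [-0.3661  0.2379  0.0199] -0.0013436259413376463
```

View pics/cmp.png

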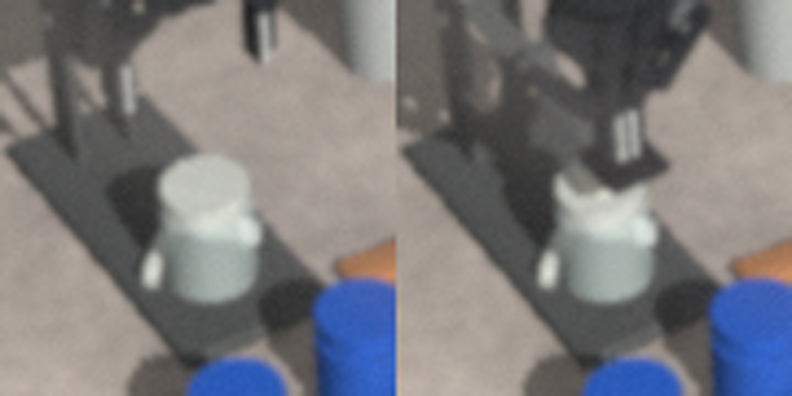

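View pics/scene11.png

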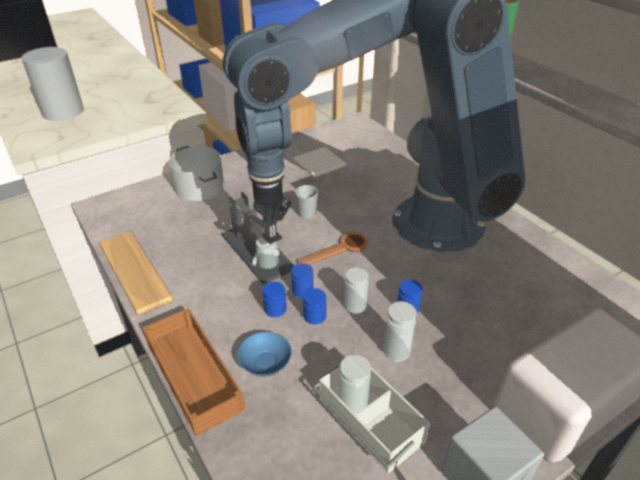

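The two views of the jar, before and after pressing, match: its bottom is at (208,296) against (605-397,296) in the crop. It has not moved, the lever is level, and the other items stand where they were. I'm handing in.

```bash
python3 -c "
from bench import sign_off; print(sign_off())"; python3 st.py
```

```text
the job is handed in; nothing more can be done
None
the job is handed in; nothing more can be done
```

The shortest jar is on the press against its V stop, let go, and I handed the job in at about 17 s with closed fingertips holding the lever level. The hand-in returned no verdict.

- **Jar:** I slid it along press -y until the side force rose to about 18 N at y ≈ -0.120, then opened the gripper. The picture after letting go showed it upright between both bars, at about (0.548, -0.119). In that picture and the one after pressing, its base is in the same place.
- **Lever:** Its upper edge measured 0.131 to 0.136 m high along its whole length, so it is level to within about 0.02 rad. I held it for over 0.5 s with the tool still and about 8 N on the fingertips. The foot's force on the lid cannot be measured directly. The fingertip force rose from about 3 N to 7–9 N around the height where the foot should meet the lid.
- **Bystanders:** In the last scene picture, the jars, cup, dish, spoon rest and caddy all stand where they were at the start. I judged this by eye.
- **What disagreed:**
  - The two cameras differed by 2 to 3 mm in x.
  - A circle fit on the jar after pressing gave y ≈ -0.116, 3 to 4 mm off the contact point. The lever hid part of the lid there, so I trusted the contact force and the before/after pictures instead.
  - While I set the jar down, the push reached 35 N at the wrist, through the fingers and jar. I backed off before sliding it.

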